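# Shake-clean a freewheel hub on the press-start parts washer

### The arm

A 6-joint arm with a two-finger parallel gripper is mounted at the origin on the work surface. World frame = base frame: x ahead of the robot, y to its left, z up, the work surface at z = 0. Lengths are in mm, angles in rad, forces in N, time in s.
With the tool pointing down it reaches from about 350 to 775 mm from the base axis. Payload 7.3 kg.
Tool frame: the origin (TCP) lies at the centre of the arm's flange, where the gripper is bolted on; the fingertips stand 178 mm ahead of it and the grasp point (between the pads) lies 159 mm ahead of it; z points along the fingers, y is the line along which they close (so a half turn about z gives the same grasp; the last joint's range is limited). The gripper opens to 92 mm and grips with 3 to 60 N. Pads are 19 mm wide; open, the fingers measure 130 mm over their backs; the gripper's body (75 mm by 190 mm) begins 47 mm behind the grasp point.
Start: joints at [-0.146, 0.342, 1.524, -0, 1.275, -0.146], TCP at [525.003, 0.022, 404.741] pointing down, gripper open.
Joint ranges: [-2.53, 2.53], [-0.77, 2.02], [0.04, 2.7], [-1, 4.14], [0.28, 2.66], [-3.11, 3.11]. Speed limits (rad/s): [2.57, 2.57, 3.14, 3.14, 3.14, 3.14].

### API

Orientations are given as [roll, pitch, yaw] about the fixed x, y, z axes, in that order (R = Rz(yaw) Ry(pitch) Rx(roll)).
In Python, from plant import * gives the robot as it stands. The module is installed in compiled form; this text tells all that it offers.
- The arm moves only by the shell command python3 -m inch 'ROWS'. ROWS is JSON, a list of rows, each a list of 5 numbers: the shift along the tool's x, y, z in m, then the turn about the tool's z in rad, then the opening, from 0 (shut) to 1 (fully open). In form: [[tx, ty, tz, spin, claw], ...]. A call has 1 to 8 rows; each row is the pose to reach, as a shift and turn from the pose commanded when the call began, along the tool's axes at that moment; what a row does not reach only later rows make up. A row lasts 1/12 s, in which the tool goes at most 41.7 mm and 7.16 degrees, less where a joint would pass 70% of its speed; a pose out of reach is approached as far as the arm can. A call with a gripper value outside its range is refused whole. The fingers move at their own pace and stop on an object; the grip force is fixed at half the most. Time passes only in rows, so rows that repeat a pose let the fingers close. It gives the time, the measured TCP pose, the force, the opening and the grip force at its end, in the units of the state.
- get_obs(): the state, without advancing time (a new reading comes with each control period).
- capture(name): name is "scene" or "side" or "wrist"; returns a dict with "color" (384x512x3 uint8, red, green, blue), "intrinsics" (3x3 intrinsics, pixels), "distortion" ([k1, k2, p1, p2, k3] as OpenCV has them; the pictures are not rectified), "pose" (4x4, takes a point from camera to world coordinates). Camera axes: x right, y down, z forward; pixel columns grow to the right and rows downward; lengths in mm; the calibration is good to about 2 mm. A picture is of the moment at which its call begins. There is no depth.
- close_job(): hands the job in; it is judged then, once.
Trained networks look in a picture, given as the dict that the camera call returned (one of the last four; its "shot" number tells which), for a name from the list of things; names that differ only in an ending like _2 or _b are one class to them, and where a whole thing is asked for, a point or a joint stands for the part that bears it (a point fixed in the world has none). Each returns a list of dicts, best first, with "conf" (0 to 1); they miss things now and then, are a little off and sometimes report something else, mostly with a low value. They report only what shows in the picture. A call takes as long as a camera call. They do not tell look-alikes from the thing itself.
- look_for(picture, target): "rect" ([centre column, centre row, width, height] in pixels, round what is visible of it).
- trace(picture, target): "pixels" (384x512 bool, what is visible of it) and "rect" ([centre column, centre row, width, height] in pixels, round what is visible of it).
- tip_of(picture, target): "centre" ([column, row] in pixels: a listed point, or the origin of a listed thing).
The state is a dict: "time": time; "joint_positions": joint angles; "dq": joint speeds; "tau": joint torques, N m; "tool_pos": TCP position; "tcp_rot": TCP orientation; "contact_force": force on the tool from outside, world axes, zero at the start; "moment": the same for the moment, N m; "grip_width": finger opening in mm; "finger_force": force on a finger pad.
Only numpy, scipy, OpenCV 4.12 (cv2) and the standard library are available. Lean on these libraries where they do the work, as an engineer would, in place of code of your own. Each camera call takes 0.05 s, during which the arm holds its last target. There are 200 camera calls.

### The job

Take the orange wash cup out of its rack, stand it on the green mat, and drop the splined steel hub into it. Then take the cup up afresh (the washer's guards leave room for fingers only at its two narrow faces), lower it upright between the two guards onto the yellow sprung pad, and, still holding it, press the pad fully down and keep it down for a good second; then ease off and leave the cup standing on the raised pad with the hub inside. Leave the grey cup, the tape measure and the wrench where they are.

Things in the scene. Friction and masses are not known exactly. Their poses are not given: they have to be found in the camera images.
- cup: orange open-topped rectangular plastic cup, 50 mm along its x, 64 mm along its y, 90 mm tall (z up), walls and floor 4 mm (mouth 42 x 56 mm inside), 0.22 kg. Origin: centre of its underside. Its narrow faces (y = +-32 mm, 64 mm apart) lie close beside the rack's walls; its wide faces (x = +-25 mm, 50 mm apart) are free in the rack.
- rack: blue steel rack, fixed: floor plate 100 (x) x 170 (y) x 6 mm, three walls 44 mm long (x), 5 mm thick, tops 88 mm above the table, at y = -80.5, 0, +80.5 mm: two bays centred at y = -40 and +40 mm, open to -x and +x. One holds the orange cup, the other a grey one, their axes along the rack's. Origin: centre of its underside.
- mat: green fixed mat, 150 x 150 x 4 mm. Origin: centre of its underside, top at z = +4 mm.
- hub: steel splined freewheel hub, a cylinder 30 mm in diameter (24 mm over the top 8 mm), 70 mm tall, standing upright on the table. Origin: centre of its underside, z along its axis. About 0.15 kg.
- station: grey parts washer, fixed: base 190 (x) x 150 (y) x 35 mm, pad in its middle, black bar 60 mm high at x = 69 to 99 mm. Two steel guards beside the pad, 44 mm long (x), inner faces at y = +-31 mm, tops 124 mm above the table: the cup fits only with its x along the station's y (either way round), with no room for fingers at the guards. Origin: centre of its underside.
- pad_top (a point): centre of the top of the yellow sprung pad, 60 (station x) x 46 (station y) mm, 51 mm above the table when up, 39 mm when fully down. z up, moves with the pad.
- pad (a joint): travel of the sprung pad, m: 0 up, 0.012 fully down. The spring pushes up with 2 N at 0 and 14 N at 0.012; the loaded cup's weight alone sinks it 1 to 4 mm.
- grey_cup: grey plastic cup, same size and shape as the orange one, standing in the other bay of the rack; origin: centre of its underside. Bystander.
- tape: red tape measure case, 70 x 36 x 52 mm, origin: centre of its underside. Bystander.
- wrench: steel wrench 160 mm long lying flat, origin about its middle, x along it. Bystander.
Mind the look-alikes: they are no part of the job. Of the things like the hub, leave any that is pink or purple; of the rest the smaller one is meant.

How it is judged:
By the outcome, as a careful person would: the job done as asked, in the order asked, and still so for the second after the job is handed in, with the robot touching nothing.
It also fails if it takes over 72 s, if anything falls off the work surface, if the arm or the gripper's body presses on something with over 40 N, if the wrist force passes 120 N, or if a joint passes its speed limit or range.

## Working session

There is one attempt and no reset: what is moved stays moved. The work goes in short steps, Python scripts to look and compute and a shell command to move; the robot and the scene stay as the last step left them, time stands still between calls to the robot, and variables do not carry over. Pictures are saved under pics/ and viewed, at most 12 in all, crops included, and the job is handed in when it is done.

```bash
mkdir -p pics; cat > h.py <<'E'
from plant import *
import numpy as np, cv2
def ray(c,px):
    u=cv2.undistortPoints(np.array([[px]],float),np.array(c['intrinsics'],float),np.array(c['distortion'],float))[0,0]
    P=np.array(c['pose']); d=P[:3,:3]@[u[0],u[1],1]; return P[:3,3],d/np.linalg.norm(d)
def atz(c,px,z):
    o,d=ray(c,px); return o+d*(z-o[2])/d[2]
def tri(obs):
    A=np.zeros((3,3));b=np.zeros(3)
    for c,px in obs:
        o,d=ray(c,px);M=np.eye(3)-np.outer(d,d);A+=M;b+=M@o
    p=np.linalg.solve(A,b)
    return p,[round(float(np.linalg.norm(np.cross(ray(c,q)[1],p-ray(c,q)[0]))),1) for c,q in obs]
def proj(c,p):
    T=np.linalg.inv(np.array(c['pose'])); return cv2.projectPoints(np.array(p,float).reshape(-1,1,3),cv2.Rodrigues(T[:3,:3])[0],T[:3,3],np.array(c['intrinsics'],float),np.array(c['distortion'],float))[0][:,0]
def save(n,im): cv2.imwrite('pics/'+n+'.png',im[:,:,::-1])
E
python3 - <<'E'
from h import *
np.set_printoptions(precision=1,suppress=True)
C={n:capture(n) for n in('scene','side','wrist')}
save('a',np.hstack([C['scene']['color'],C['side']['color']])[:, :])
im=np.vstack([np.hstack([C['scene']['color'],C['side']['color']])]);im=cv2.resize(im,(800,300),interpolation=cv2.INTER_AREA);save('a_s',im)
save('sc',cv2.resize(C['scene']['color'],(800,600)));save('si',cv2.resize(C['side']['color'],(800,600)));save('wr',C['wrist']['color'])
for n,c in C.items():
    print(n,np.array(c['pose'])[:3,3])
    for t in['cup','rack','mat','hub','station','pad_top','grey_cup']:
        r=tip_of(c,t); print(t,[(np.round(x['centre']),round(x['conf'],2),atz(c,x['centre'],51 if t=='pad_top' else 6 if 'cup' in t else 0)) for x in r[:3]])
print(get_obs())
E
```

```text
scene [1293.1  324.6  699.4]
cup [(array([139., 184.]), 0.71, array([ 497.3, -343.8,    6. ]))]
rack [(array([146., 186.]), 0.61, array([ 489.5, -329.8,    0. ]))]
mat [(array([236., 251.]), 0.56, array([622.4,  -9.6,   0. ]))]
hub [(array([302., 194.]), 0.63, array([368.8,  55.6,   0. ])), (array([278., 209.]), 0.62, array([448.1,  22. ,   0. ])), (array([248., 190.]), 0.59, array([406.9, -73.8,   0. ]))]
station [(array([384., 255.]), 0.95, array([513.4, 291.5,   0. ]))]
pad_top [(array([392., 238.]), 0.91, array([513.2, 300.3,  51. ])), (array([137., 183.]), 0.27, array([ 546.2, -308.5,   51. ]))]
grey_cup [(array([157., 192.]), 0.57, array([ 507.2, -281.4,    6. ]))]
side [ 420.3 -784.7  595.7]
cup [(array([267., 342.]), 0.96, array([ 485.3, -357.8,    6. ]))]
rack [(array([266., 327.]), 0.6, array([ 489.7, -321.9,    0. ]))]
mat [(array([305., 217.]), 0.74, array([626.4, -20.3,   0. ]))]
hub [(array([194., 207.]), 0.88, array([364.9,  55.6,   0. ])), (array([216., 240.]), 0.82, array([414. , -74.4,   0. ])), (array([214., 195.]), 0.77, array([417.1, 100.3,   0. ]))]
station [(ar
[... 381 characters left out ...]
 0.94, array([625.4, -13.3,   0. ]))]
hub [(array([137., 124.]), 0.82, array([367.,  58.,   0.])), (array([194., 153.]), 0.78, array([441. ,  19.8,   0. ])), (array([181., 215.]), 0.67, array([416.6, -72.8,   0. ]))]
station [(array([345.,  41.]), 0.36, array([636.9, 157.9,   0. ]))]
pad_top []
grey_cup []
{'time': 1.2, 'joint_positions': array([-0.1,  0.3,  1.5,  0. ,  1.3, -0.1]), 'dq': array([ 0., -0., -0., -0., -0., -0.]), 'tau': array([  0. , -43.1, -24.4,   0.1,   0. ,  -0. ]), 'tool_pos': array([525. ,   0. , 404.7]), 'tcp_rot': array([ 3.1, -0. ,  1.6]), 'contact_force': array([-0.8, -1.1, -0.3]), 'moment': array([ 0.,  0., -0.]), 'finger_force': 0.0, 'grip_width': 92.08267652925231}
```

View pics/sc.png

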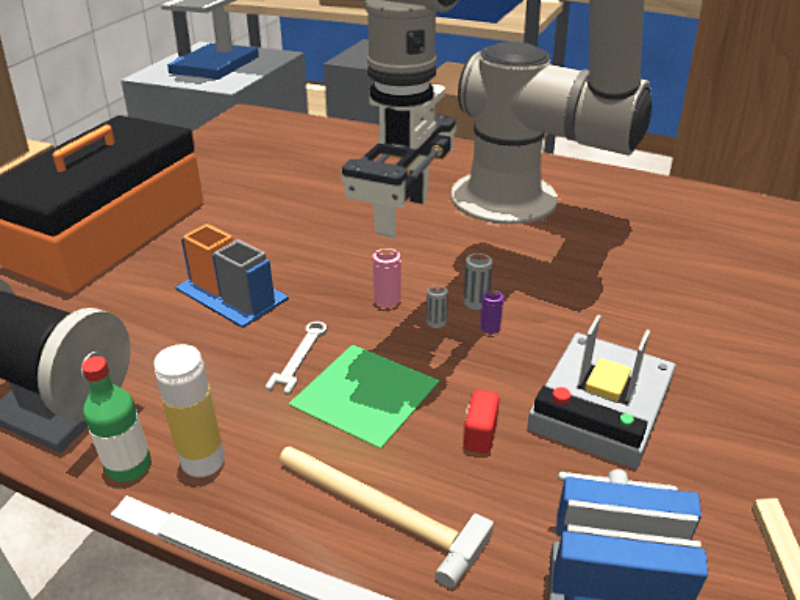

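View pics/si.png

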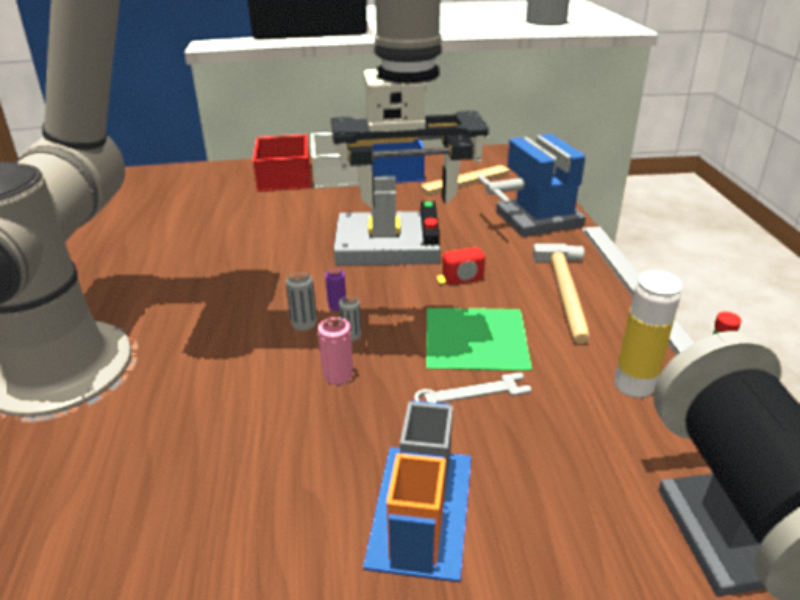

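The scene picture (800x600) shows the orange cup at (208,262), in the rack's far bay from the mat. The small grey hub is at (437,306), the larger grey one at (478,280), and pink and purple look-alikes stand beside them. The washer is at (605,390) with its bar toward +x. The side picture agrees. The target hub is therefore at about (444,20).

```bash
python3 -m inch '[[-0.33,-0.035,0,0.24,1],[-0.33,-0.035,0,0.24,1],[-0.33,-0.035,0,0.24,1],[-0.33,-0.035,0,0.24,1],[-0.33,-0.035,0,0.24,1],[-0.33,-0.035,0,0.24,1],[-0.33,-0.035,0,0.24,1],[-0.33,-0.035,0,0.24,1]]'
cat > look.py <<'E'
from h import *
import sys,pickle
np.set_printoptions(precision=1,suppress=True)
n=sys.argv[1]; c=capture('wrist'); o=get_obs(); out={}
for t in sys.argv[2:]:
    r=tip_of(c,t); m=trace(c,t); out[t]=(r,m)
    print(t,[(np.round(x['centre'],1),round(x['conf'],2)) for x in r[:3]],[(np.round(x['rect']),round(x['conf'],2)) for x in m[:3]])
save(n,c['color']); pickle.dump((dict(c),o,out),open(n+'.pkl','wb')); print(o['time'],o['tool_pos'],o['tcp_rot'],np.array(c['pose'])[:3,3])
E
python3 look.py w1 cup rack grey_cup
```

```text
time: 1.87
tool_pos: [489.3, -332.2, 404.8]
tcp_rot: [3.141, 0.0, 1.33]
contact_force: [1.3, -0.3, -0.3]
grip_width: 91.9
finger_force: 0.0
cup [(array([255.3, 184.8]), 0.84)] [(array([257., 200.,  48.,  65.]), 0.95)]
rack [(array([257.9, 156. ]), 0.63)] [(array([261., 164.,  80., 151.]), 0.68), (array([262., 135.,  57.,  61.]), 0.65)]
grey_cup [(array([256.3, 131.3]), 0.66)] [(array([261., 137.,  54.,  61.]), 0.63), (array([257., 202.,  48.,  66.]), 0.32)]
1.9167 [ 488.1 -338.5  404.3] [3.1 0.  1.3] [ 509.7 -252.   384.6]
```

View pics/w1.png

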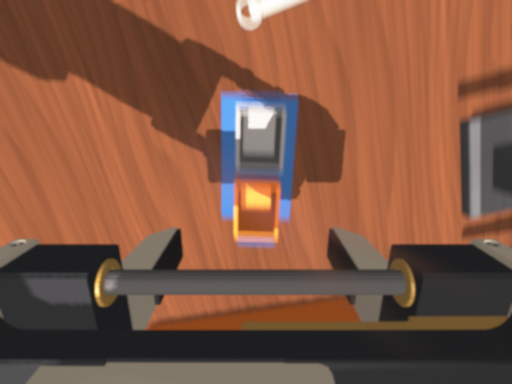

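The wrist view shows the rack almost aligned with the tool, with the orange cup's rim around (257,210). It is a little motion-blurred, so I'll take a second, settled view from further back.

```bash
python3 look.py w1b cup rack; python3 -m inch '[[-0.09,0,0,0,1],[-0.09,0,0,0,1],[-0.09,0,0,0,1],[-0.09,0,0,0,1],[-0.09,0,0,0,1]]' |head -2
python3 look.py w2 cup rack grey_cup
python3 - <<'E'
from h import *
import pickle
np.set_printoptions(precision=1,suppress=True)
cs=[pickle.load(open(n+'.pkl','rb'))[0] for n in('w1b','w2')]
im=[]
for c in cs:
    hsv=cv2.cvtColor(c['color'],cv2.COLOR_RGB2HSV)
    m=cv2.inRange(hsv,(8,190,140),(22,255,255)); m[235:]=0
    n,l,s,ce=cv2.connectedComponentsWithStats(m); k=1+np.argmax(s[1:,4]); m=(l==k).astype(np.uint8)*255
    print(s[k]); im.append(c['color'][60:300,150:370])
save('cr',cv2.resize(np.hstack(im),(800,436),interpolation=cv2.INTER_CUBIC))
E
```

```text
cup [(array([253.6, 187.4]), 0.96)] [(array([256., 203.,  46.,  66.]), 0.57)]
rack [(array([253. , 159.5]), 0.98)] [(array([260., 168.,  79., 150.]), 0.9)]
2.2667 [ 490.4 -328.6  404.9] [ 3.1 -0.   1.3] [ 510.5 -248.5  384.6]
time: 2.88
tool_pos: [468.6, -417.1, 404.4]
cup [(array([254.9, 121.8]), 0.71)] [(array([258., 126.,  53.,  65.]), 0.82)]
rack [(array([259.4,  92.5]), 0.75)] [(array([260.,  91.,  90., 154.]), 0.58)]
grey_cup [(array([259.1,  58.9]), 0.59)] [(array([261.,  42.,  61.,  82.]), 0.9)]
2.9333 [ 468.9 -416.4  404.6] [-3.1 -0.   1.3] [ 489.  -336.9  384.3]
[237 216  25  18 204]
[234  98  45  59 955]
```

View pics/cr.png

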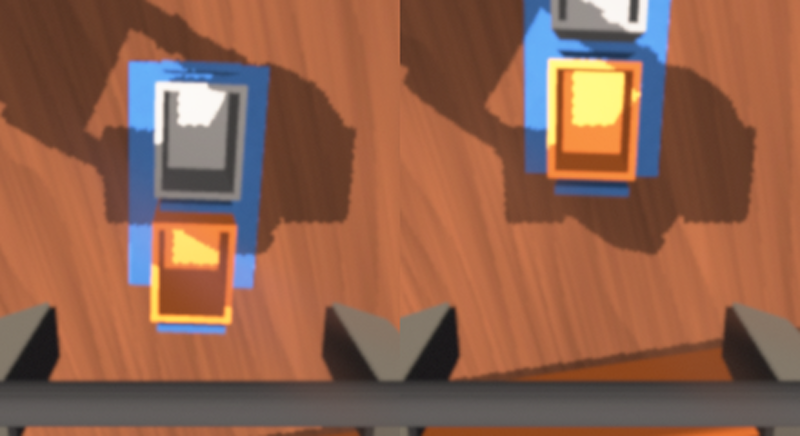

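In the crop (scale 1.818), the orange rim corners are at (156,215), (236,218), (232,323) and (151,324) in the first view. In the second they are at (548,58), (641,60), (637,180) and (547,179).

```bash
python3 - <<'E'
from h import *
import pickle
np.set_printoptions(precision=1,suppress=True)
a,b=[pickle.load(open(n+'.pkl','rb')) for n in('w1b','w2')]
s=1.818;A=np.array([(156,215),(236,218),(232,323),(151,324)])/s+[150,60];B=(np.array([(548,58),(641,60),(637,180),(547,179)])-[400,0])/s+[150,60]
P=[]
for p,q in zip(A,B):
    t=tri([(a[0],p),(b[0],q)]);print(t);P.append(t[0])
P=np.array(P);c=P.mean(0)
Q=np.array([atz(b[0],q,96) for q in B]);print(c,Q.mean(0),Q);w=[Q[1]-Q[0],Q[2]-Q[3],];d=[Q[0]-Q[3],Q[1]-Q[2]]
for v in w+d: print(np.linalg.norm(v),np.degrees(np.arctan2(v[1],v[0])))
for c,o,out in(a,b):
  for t,z in(('cup',6),('rack',0)): print(t,atz(c,out[t][0][0]['centre'],z))
print(tri([(x[0],x[2]['cup'][0][0]['centre']) for x in(a,b)]),b[1]['tcp_rot'])
E
```

```text
(array([ 470.6, -318.7,   83.1]), [1.4, 1.4])
(array([ 519.3, -331.8,   85.2]), [0.1, 0.1])
(array([ 502.3, -394.9,   96.1]), [0.1, 0.1])
(array([ 453.2, -381.5,  100.4]), [0.2, 0.2])
[ 486.4 -356.8   91.2] [ 485.8 -357.1   96. ] [[ 470.1 -319.2   96. ]
 [ 518.2 -332.    96. ]
 [ 502.5 -395.    96. ]
 [ 452.4 -382.2   96. ]]
49.81884361600955 -14.919069205569995
51.659585290139184 -14.398685536763631
65.38027414956117 74.31873731650472
64.91253362591974 75.93617028782445
cup [ 483.2 -355.8    6. ]
rack [ 491.5 -318.     0. ]
cup [ 484.5 -356.8    6. ]
rack [ 498.9 -322.7    0. ]
(array([ 483.7, -356.8,    3.3]), [0.8, 0.8]) [-3.1 -0.   1.3]
```

Rim size is 50x65 and the height about 91–96, both as stated. The cup is at (485.8,-357), with its x axis at about -14.8°. Descending to grasp.

```bash
python3 -m inch '[[0.063,0.0025,0,0.018,1],[0.063,0.0025,0.02,0.018,1],[0.063,0.0025,0.06,0.018,1],[0.063,0.0025,0.1,0.018,1],[0.063,0.0025,0.13,0.018,1],[0.063,0.0025,0.155,0.018,1],[0.063,0.0025,0.17,0.018,1],[0.063,0.0025,0.18,0.018,1]]'; python3 -m inch '[[0,0,0,0,1],[0,0,0,0,0],[0,0,0,0,0],[0,0,0,0,0],[0,0,0,0,0],[0,0,0,0,0],[0,0,0,0,0],[0,0,0,0,0]]'
```

```text
time: 3.9
tool_pos: [485.8, -356.0, 222.6]
tcp_rot: [-3.139, -0.002, 1.313]
contact_force: [-0.0, -0.1, 0.9]
grip_width: 92.0
finger_force: 0.0
time: 4.57
tool_pos: [485.9, -356.8, 225.0]
tcp_rot: [-3.142, 0.0, 1.313]
contact_force: [0.5, 0.5, -0.3]
grip_width: 50.1
finger_force: 27.4
```

```bash
python3 -m inch '[[0,0,-0.01,0,0],[0,0,-0.03,0,0],[0,0,-0.06,0,0],[0,0,-0.1,0,0],[0,0,-0.13,0,0],[0,0,-0.13,0,0]]'; python3 -m inch '[[0.03,0.004,0,0,0],[0.07,0.008,0,0,0],[0.11,0.013,0,0,0],[0.15,0.018,0,0,0],[0.19,0.023,0,0,0],[0.23,0.028,0,0,0],[0.27,0.033,0,0,0],[0.305,0.037,0,0,0]]';python3 -m inch '[[0.03,0.004,0,0,0],[0.05,0.006,0,0,0],[0.061,0.007,0,0,0],[0.061,0.007,0.02,0,0],[0.061,0.007,0.05,0,0],[0.061,0.007,0.08,0,0],[0.061,0.007,0.1,0,0],[0.061,0.007,0.115,0,0]]'
```

```text
time: 5.07
tool_pos: [486.9, -357.4, 362.6]
tcp_rot: [3.13, 0.006, 1.313]
contact_force: [0.4, -0.7, -1.0]
grip_width: 50.4
finger_force: 29.9
time: 5.73
tool_pos: [599.9, -68.8, 354.5]
tcp_rot: [-3.141, -0.0, 1.313]
contact_force: [0.4, -0.2, -1.9]
grip_width: 49.8
finger_force: 29.9
time: 6.4
tool_pos: [621.0, -14.8, 237.0]
tcp_rot: [-3.137, 0.001, 1.312]
contact_force: [-0.0, 0.7, -1.3]
grip_width: 49.8
finger_force: 29.9
```

```bash
python3 -m inch '[[0,0,0.006,0,0],[0,0,0.011,0,0],[0,0,0.014,0,0],[0,0,0.016,0,0],[0,0,0.0165,0,0],[0,0,0.0165,0,0]]'; python3 -m inch '[[0,0,0.0005,0,0],[0,0,0.001,0,0],[0,0,0.001,0,0]]'
```

```text
time: 6.9
tool_pos: [622.1, -14.2, 224.0]
tcp_rot: [3.14, -0.0, 1.313]
contact_force: [-0.9, -0.1, -2.0]
grip_width: 49.8
finger_force: 29.9
time: 7.15
tool_pos: [622.2, -14.1, 223.0]
tcp_rot: [3.14, -0.0, 1.313]
contact_force: [-0.0, 0.3, 2.9]
grip_width: 49.8
finger_force: 29.9
```

```bash
python3 -m inch '[[0,0,0,0,1],[0,0,0,0,1],[0,0,0,0,1],[0,0,0,0,1],[0,0,0,0,1],[0,0,0,0,1]]'; python3 -m inch '[[0,0,-0.02,0,1],[0,0,-0.06,0,1],[0,0,-0.1,0,1],[-0.03,0,-0.14,0,1],[-0.06,-0.03,-0.18,0,1],[-0.09,-0.07,-0.18,0,1],[-0.09,-0.07,-0.18,0,1],[-0.09,-0.07,-0.18,0,1]]'; python3 look.py w3 cup hub
```

```text
time: 7.65
tool_pos: [622.0, -14.1, 222.2]
tcp_rot: [3.142, -0.0, 1.313]
contact_force: [-0.4, 0.9, 0.3]
grip_width: 85.4
finger_force: 0.0
time: 8.32
tool_pos: [528.2, -84.9, 404.6]
tcp_rot: [3.14, 0.001, 1.311]
contact_force: [0.4, -0.2, 0.1]
grip_width: 91.8
finger_force: 0.0
cup [(array([309.7,  95.4]), 0.98)] [(array([323.,  92.,  68.,  74.]), 0.78)]
hub [(array([175.1, 180.4]), 0.89), (array([171.1, 108.4]), 0.87), (array([131.3,  46.2]), 0.84)] [(array([80., 88., 71., 42.]), 0.95), (array([118.,  39.,  49.,  38.]), 0.89), (array([160., 111.,  40.,  31.]), 0.83)]
8.3667 [529.8 -84.2 403.8] [3.1 0.  1.3] [550.1  -5.1 384.3]
```

View pics/w3.png

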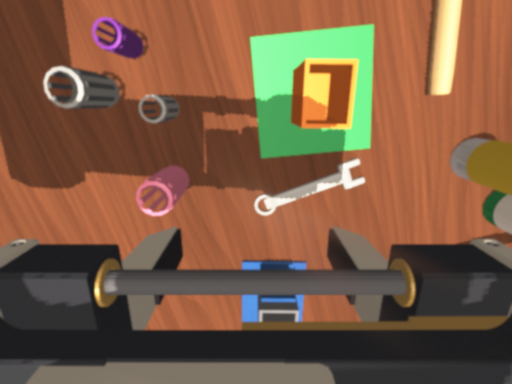

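The orange cup stands on the mat at (328,93) and the small grey hub is at (160,108). Next is a second view with the camera over the hub.

```bash
python3 -m inch '[[0.006,-0.04,0,0,1],[0.006,-0.08,0,0,1],[0.006,-0.106,0,0,1],[0.006,-0.106,0,0,1],[0.006,-0.106,0,0,1],[0.006,-0.106,0,0,1]]' |head -2; python3 look.py w4 cup hub
python3 - <<'E'
from h import *
import pickle
np.set_printoptions(precision=1,suppress=True)
a,b=[pickle.load(open(n+'.pkl','rb')) for n in('w3','w4')]
for c,o,out in(a,b):
    for x in out['hub'][0]: print('base',x['centre'],atz(c,x['centre'],0))
    for x in out['cup'][0]: print('cup',atz(c,x['centre'],4))
S=capture('side');Z=capture('scene')
for c in(S,Z):
    for x in tip_of(c,'hub'): print('base2',x['centre'],x['conf'],atz(c,x['centre'],0))
c=b[0];p=proj(c,[[444,20,70]])[0].astype(int);print(p)
save('w4c',cv2.resize(c['color'][:240],(800,375),interpolation=cv2.INTER_CUBIC))
E
```

```text
time: 9.07
tool_pos: [431.5, -50.4, 402.2]
cup [(array([335.6, 292.3]), 0.6), (array([388.5, 101.9]), 0.59)] [(array([414., 102., 100.,  70.]), 0.84)]
hub [(array([214.3,  54.9]), 0.92), (array([244.6, 186.5]), 0.88), (array([247.5, 114.3]), 0.61)] [(array([209.,  45.,  35.,  40.]), 0.88), (array([247., 119.,  25.,  31.]), 0.75), (array([171.,  95.,  54.,  39.]), 0.64)]
9.1167 [431.6 -50.6 402.2] [ 3.1 -0.   1.3] [453.2  29.5 382. ]
base [175.1, 180.4] [415.1 -75.4   0. ]
base [171.1, 108.4] [443.4  18.7   0. ]
base [131.3, 46.2] [421.  101.1   0. ]
cup [622.5 -12.3   4. ]
base [214.3, 54.9] [420.5  99.8   0. ]
base [244.6, 186.5] [411.9 -74.    0. ]
base [247.5, 114.3] [441.8  20.7   0. ]
base [184.6, 98.9] [367.8  60.    0. ]
cup [ 506.9 -280.5    4. ]
cup [622.  -10.5   4. ]
base2 [216.1, 196.0] 0.81 [421.6  96.9   0. ]
base2 [197.5, 207.6] 0.77 [373.9  52.6   0. ]
base2 [217.4, 236.7] 0.77 [417.1 -65.1   0. ]
base2 [226.4, 215.0] 0.66 [442.4  12.7   0. ]
base2 [299.9, 193.5] 0.83 [369.   50.7   0. ]
base2 [315.0, 207.9] 0.82 [411.  103.3   0. ]
base2 [244.8, 189.4] 0.67 [406.1 -84.4   0. ]
base2 [279.8, 208.7] 0.66 [446.6  25.8   0. ]
[248 116]
```

View pics/w4c.png

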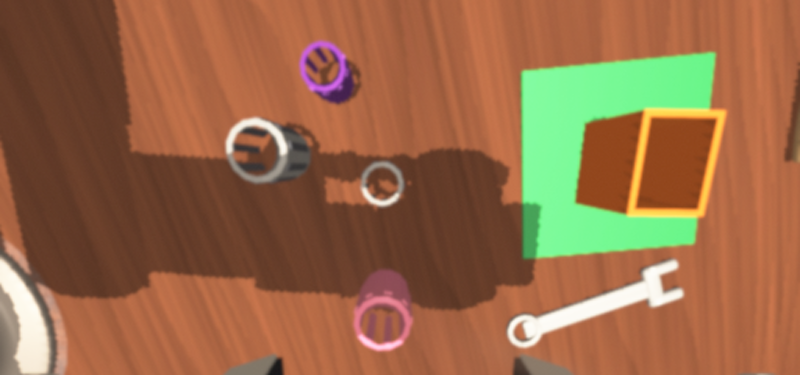

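The crop shows the hub's ring directly below at (382,184), i.e. pixel (244.5,117.8). In w3 the same ring is at (152,108.5).

```bash
python3 - <<'E'
from h import *
import pickle
np.set_printoptions(precision=1,suppress=True)
a,b=[pickle.load(open(n+'.pkl','rb')) for n in('w3','w4')]
print(tri([(a[0],(152,108.5)),(b[0],(244.5,117.8))]),atz(b[0],(244.5,117.8),70),atz(a[0],(152,108.5),70))
Q=np.array([atz(b[0],np.array(q)/1.5625,94) for q in[(646,112),(723,113),(703,215),(630,214)]]);print(Q,Q.mean(0))
r=a[2]
Q=np.array([atz(a[0],q,94) for q in[(305,60),(357,60),(351,128),(303,127)]]);print(Q,Q.mean(0))
E
```

```text
(array([439.6,  19.8,  61.1]), [0.5, 0.5]) [439.8  19.6  70. ] [442.9  19.6  70. ]
[[608.1  20.6  94. ]
 [653.9   8.1  94. ]
 [638.9 -51.7  94. ]
 [592.5 -38.9  94. ]] [623.3 -15.5  94. ]
[[607.4  21.8  94. ]
 [655.2   9.1  94. ]
 [639.8 -52.1  94. ]
 [592.8 -38.6  94. ]] [623.8 -15.   94. ]
```

```bash
python3 -m inch '[[0.0705,-0.0075,0,-0.61,0.65],[0.0705,-0.0075,0,-0.61,0.65],[0.0705,-0.0075,0,-0.61,0.65],[0.0705,-0.0075,0,-0.61,0.65],[0.0705,-0.0075,0.03,-0.61,0.65],[0.0705,-0.0075,0.06,-0.61,0.65],[0.0705,-0.0075,0.08,-0.61,0.65],[0.0705,-0.0075,0.08,-0.61,0.65]]'; python3 look.py w5 hub
```

```text
time: 10.18
tool_pos: [439.9, 19.8, 318.9]
tcp_rot: [-3.135, -0.003, 1.923]
contact_force: [-0.7, -0.1, 0.0]
grip_width: 59.6
finger_force: 0.0
hub [(array([268.3, 105.4]), 0.97), (array([202.3, 124.8]), 0.88), (array([257.9, 183.5]), 0.69)] [(array([258., 195.,  32.,  41.]), 0.81), (array([190., 130.,  63.,  52.]), 0.8), (array([268., 104.,  36.,  37.]), 0.67)]
10.2333 [440.7  19.6 321. ] [-3.1 -0.   1.9] [412.2  97.3 299. ]
```

```bash
python3 -c "
from h import *;import pickle
a=pickle.load(open('w5.pkl','rb'));print(atz(a[0],(257.9,183.5),0),a[0]['intrinsics'][0])"; python3 -m inch '[[0,0,0.03,0,0.65],[0,0,0.06,0,0.65],[0,0,0.085,0,0.65],[0,0,0.1015,0,0.65],[0,0,0.1015,0,0.65],[0,0,0.1015,0,0.65],[0,0,0.1015,0,0],[0,0,0.1015,0,0]]';  python3 -m inch '[[0,0,0,0,0],[0,0,0,0,0],[0,0,0,0,0]]'
```

```text
[442.25428071  20.99054656   0.        ] [278.7660442    0.         254.51379304]
time: 11.0
tool_pos: [441.9, 19.5, 222.4]
tcp_rot: [3.138, 0.002, 1.923]
contact_force: [0.3, -0.6, 0.3]
grip_width: 50.9
finger_force: 0.0
time: 11.25
tool_pos: [441.1, 19.6, 221.3]
tcp_rot: [3.141, 0.001, 1.923]
contact_force: [-0.5, -0.3, 0.9]
grip_width: 30.9
finger_force: 0.3
```

```bash
python3 -m inch '[[0,0,0,0,0],[0,0,-0.02,0,0],[0,0,-0.06,0,0],[0,0,-0.1,0,0],[0,0,-0.14,0,0],[0,0,-0.15,0,0]]'; python3 -m inch '[[-0.01,0.02,0,-0.12,0],[-0.025,0.045,0,-0.24,0],[-0.04,0.07,0,-0.36,0],[-0.055,0.095,0,-0.48,0],[-0.07,0.12,0,-0.6,0],[-0.083,0.14,0,-0.72,0],[-0.092,0.153,0,-0.84,0],[-0.095,0.1585,0,-0.96,0]]'; python3 -m inch '[[0,0,0,0,0],[0,0,0,0,0],[0,0,0,0,0]]'; python3 - <<'E'
from h import *
c=capture('side');d=capture('scene');f=lambda c,q:[int(v) for v in proj(c,[q])[0]]
o=[]
for x in(c,d):
    u,v=f(x,[622,-14,110]); o.append(cv2.resize(x['color'][max(0,v-80):v+80,u-80:u+80][:160],(400,400),interpolation=cv2.INTER_CUBIC))
save('d1',np.hstack(o))
E
```

```text
time: 11.75
tool_pos: [441.9, 19.6, 376.4]
tcp_rot: [3.133, 0.004, 1.923]
contact_force: [1.5, -1.0, -1.0]
grip_width: 28.7
finger_force: 29.8
time: 12.42
tool_pos: [624.3, -15.7, 369.6]
tcp_rot: [-3.141, -0.0, 2.888]
contact_force: [-0.5, -0.6, -1.9]
grip_width: 29.3
finger_force: 29.8
time: 12.67
tool_pos: [622.1, -14.7, 370.5]
tcp_rot: [-3.142, -0.001, 2.879]
contact_force: [0.2, 0.1, -2.0]
grip_width: 29.6
finger_force: 29.8
```

View pics/d1.png

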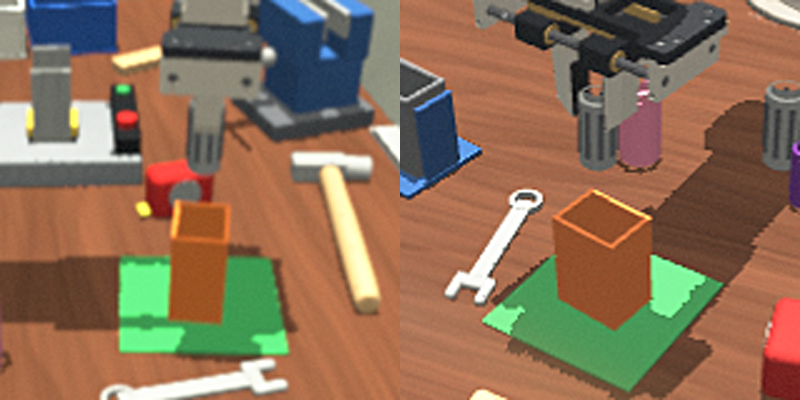

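Both views show the hub held upright above the cup mouth. Lowering it until the fingertips are just above the rim, then releasing.

```bash
python3 -m inch '[[0,0,0.03,0,0],[0,0,0.055,0,0],[0,0,0.075,0,0],[0,0,0.088,0,0],[0,0,0.094,0,0],[0,0,0.094,0,0],[0,0,0.094,0,0]]'; python3 -m inch '[[0,0,0,0,1],[0,0,0,0,1],[0,0,0,0,1],[0,0,0,0,1],[0,0,0,0,1],[0,0,-0.03,0,1],[0,0,-0.07,0,1],[0,0,-0.1,0,1]]'; python3 -m inch '[[-0.08,0,0,0,1],[-0.08,0,0,0,1],[-0.08,0,0,0,1],[-0.08,0,0,0,1]]' |head -2;python3 look.py w6 cup hub
```

```text
time: 13.35
tool_pos: [622.7, -14.8, 277.5]
tcp_rot: [3.141, 0.001, 2.882]
contact_force: [0.2, -0.2, -1.1]
grip_width: 29.3
finger_force: 29.8
time: 14.02
tool_pos: [622.6, -14.9, 379.1]
tcp_rot: [3.141, 0.001, 2.883]
contact_force: [0.2, 0.7, 0.4]
grip_width: 77.8
finger_force: 0.0
time: 14.35
tool_pos: [701.0, -36.0, 374.4]
cup [(array([253., 104.]), 0.87)] [(array([254., 104.,  72.,  61.]), 0.66)]
hub [(array([257.7, 105.4]), 0.78)] [(array([257., 109.,  27.,  27.]), 0.82)]
14.4 [700.  -35.5 375.2] [-3.1 -0.   2.9] [622.2 -14.6 354.4]
```

View pics/w6.png

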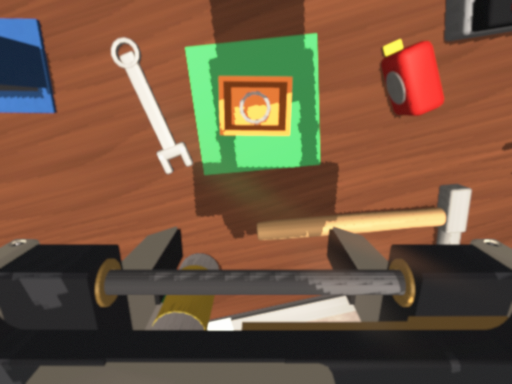

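The hub stands upright in the cup, ring at (257,107), and the bystanders are untouched. I'll look at the washer from two places before regrasping.

```bash
python3 -m inch '[[0.183,0.19,0,0,1],[0.183,0.19,0,0,1],[0.183,0.19,0,0,1],[0.183,0.19,0,0,1],[0.183,0.19,0,0,1],[0.183,0.19,0,0,1],[0.183,0.19,0,0,1],[0.183,0.19,0,0,1]]'|head -2;  python3 look.py w7 station pad_top;python3 -m inch '[[0,0.083,0,0,1],[0,0.083,0,0,1],[0,0.083,0,0,1],[0,0.083,0,0,1],[0,0.083,0,0,1]]'|head -2;  python3 look.py w8 station pad_top
python3 - <<'E'
from h import *
import pickle
np.set_printoptions(precision=1,suppress=True)
a,b=[pickle.load(open(n+'.pkl','rb')) for n in('w7','w8')]
for c,o,out in(a,b):
    for t,z in(('station',0),('pad_top',51)):
        for x in out[t][0][:2]: print(t,x['centre'],atz(c,x['centre'],z))
print(tri([(x[0],x[2]['pad_top'][0][0]['centre']) for x in(a,b)]))
save('st',cv2.resize(np.hstack([a[0]['color'][:240,100:420],b[0]['color'][:240,100:420]]),(800,300),interpolation=cv2.INTER_CUBIC))
save('st2',cv2.resize(b[0]['color'][0:240,100:420],(800,600),interpolation=cv2.INTER_CUBIC))
E
```

```text
time: 15.27
tool_pos: [569.0, 198.4, 378.1]
station [(array([318.5, 112.3]), 0.59)] [(array([325., 113., 146., 201.]), 0.87)]
pad_top [(array([333. , 115.3]), 0.55)] [(array([330., 111.,  48.,  63.]), 0.9)]
15.3167 [570.3 196.6 377.9] [3.1 0.  2.9] [490.2 219.4 357.8]
time: 15.93
tool_pos: [593.4, 274.3, 376.1]
station [(array([259.2, 109.6]), 0.75)] [(array([252., 108., 157., 201.]), 0.8), (array([255., 108.,  50.,  65.]), 0.42)]
pad_top [(array([256.9, 111.6]), 0.9)] [(array([257., 109.,  45.,  61.]), 0.69)]
15.9833 [593.3 273.9 376.4] [-3.1 -0.   2.9] [514.7 295.7 355.9]
station [318.5, 112.3] [518.4 294.1   0. ]
pad_top [333.0, 115.3] [521.3 297.8  51. ]
station [259.2, 109.6] [520.9 299.6   0. ]
pad_top [256.9, 111.6] [521.4 296.2  51. ]
(array([521. , 296.3,  56.6]), [0.3, 0.3])
```

View pics/st2.png

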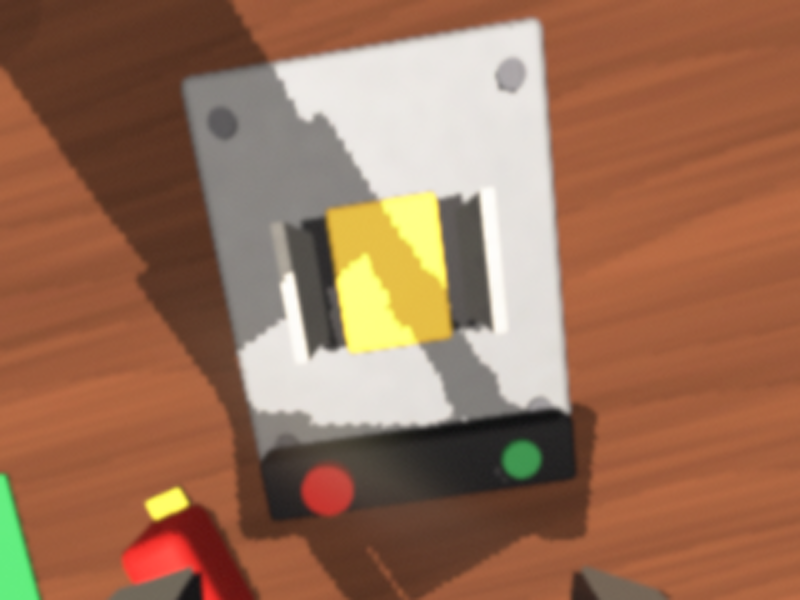

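The washer crop (2.5x, offset 100) shows the pad corners at (326,210), (437,192), (452,337) and (348,354). The inner edges of the guard tops run (287,222)–(309,358) and (481,190)–(496,332), and the bar is at the bottom.

```bash
python3 - <<'E'
from h import *
import pickle
np.set_printoptions(precision=1,suppress=True)
c=pickle.load(open('w8.pkl','rb'))[0]
def q(L,z): return np.array([atz(c,(x/2.5+100,y/2.5),z) for x,y in L])
for L,z in(([(326,210),(437,192),(452,337),(348,354)],51),([(287,222),(481,190),(496,332),(309,358)],124),([(273,222),(494,188),(507,329),(296,362)],124)):
    Q=q(L,z);print(Q[:,:2].tolist(),Q.mean(0))
    for i,j in((0,3),(1,2),(0,1),(3,2)):
        v=Q[j]-Q[i];print(np.linalg.norm(v),np.degrees(np.arctan2(v[1],v[0])))
Q=q([(184,80),(540,20)],35);v=Q[1]-Q[0];print(Q,np.linalg.norm(v),np.degrees(np.arctan2(v[1],v[0]))-90)
# refine: fit station pose (x,y,yaw) to edge points
pts=[((184,80),(-95,-75,35)),((540,20),(-95,75,35)),((287,222),(-22,-31,124)),((309,358),(22,-31,124)),((481,190),(-22,31,124)),((496,332),(22,31,124)),((326,210),(-30,-23,51)),((437,192),(-30,23,51)),((452,337),(30,23,51)),((348,354),(30,-23,51)),((274,518),(99,-75,60)),((575,478),(99,75,60))]
from scipy.optimize import least_squares
def f(p):
    cs,s=np.cos(p[2]),np.sin(p[2]);W=[(p[0]+cs*m[0]-s*m[1],p[1]+s*m[0]+cs*m[1],m[2]) for _,m in pts]
    return (proj(c,W)-[(x/2.5+100,y/2.5) for (x,y),_ in pts]).ravel()
for flip in(1,):
    r=least_squares(f,[521,296,-0.3],loss='soft_l1');print(r.x,np.degrees(r.x[2]),r.cost);print(r.fun.reshape(-1,2))
E
```

```text
[[488.22938791420773, 276.9554963865623], [493.2241507029746, 322.3820453244479], [551.1211531185664, 315.00838663531937], [546.6319496107054, 269.77550712088873]] [519.8 296.   51. ]
58.84225912189645 -7.008752623893868
58.36466166418518 -7.258014383553262
45.700317326274316 83.72539032904646
45.45510243418213 84.33215680684732
[[494.79130135153775, 268.68585577508634], [501.27282579374554, 329.23404097583324], [544.5079897421098, 324.64295084933644], [536.9365756973754, 263.1705983404194]] [519.4 296.4 124. ]
42.5046140349088 -7.455531788397771
43.47824180198126 -6.061454997867316
60.89411211438166 83.88990497784937
61.936874587093584 82.97836948787001
[[493.6679303992674, 264.460110797517], [501.7391851461868, 333.2283980620716], [544.4860332593289, 328.3144953314345], [537.0917849929012, 258.63326901520315]] [519.2 296.2 124. ]
43.81304866047527 -7.642597930320104
43.028356506543496 -6.557570778607878
69.2403241362284 83.30588631495674
70.07244970999244 83.94270597251568
[[424.2 233.8  35. ]
 [440.6 378.6  35. ]] 145.72565895436787 -6.457303760078844
[519.8 296.2  -0.1] -6.34395338805494 33.11667128828222
[[-3.9 -7.1]
 [ 1.3 -8.5]
 [-1.1 -0.1]
 [ 0.2  1.6]
 [ 0.3  0. ]
 [ 0.1  0.7]
 [-0.5 -0.7]
 [-0.2 -0.7]
 [ 0.9  0.8]
 [ 0.3  0.3]
 [-5.7  3.2]
 [ 6.3  0.6]]
```

Station is at (519.5,296.3), yaw about -6.6°. A quick check of the cup's present pose from w6, then I'll work out the moves.

```bash
python3 - <<'E'
from h import *
import pickle
np.set_printoptions(precision=1,suppress=True)
c,o,_=pickle.load(open('w6.pkl','rb'))
h=cv2.cvtColor(c['color'],cv2.COLOR_RGB2HSV);m=cv2.inRange(h,(5,150,60),(25,255,255));m[:60]=0;m[150:]=0;m[:,:205]=0;m[:,305:]=0
n,l,s,_=cv2.connectedComponentsWithStats(m);k=1+np.argmax(s[1:,4]);p=np.argwhere(l==k)[:,::-1].astype(np.float32)
r=cv2.boxPoints(cv2.minAreaRect(p));Q=np.array([atz(c,x,94) for x in r]);print(r,Q,Q.mean(0))
for i in range(2):
    v=Q[i+1]-Q[i];print(np.linalg.norm(v),np.degrees(np.arctan2(v[1],v[0])))
def mv(p,yaw,t):
    d=np.array(t)-p[:2];return d@[np.cos(yaw),np.sin(yaw)],d@[np.sin(yaw),-np.cos(yaw)]
g=get_obs();print(g['tool_pos'],g['tcp_rot'],mv(g['tool_pos'],g['tcp_rot'][2],(622.5,-14.5)))
E
```

```text
[[218.  76.]
 [291.  76.]
 [291. 134.]
 [218. 134.]] [[590.2 -38.8  94. ]
 [606.4  22.2  94. ]
 [654.6  11.4  94. ]
 [637.4 -53.3  94. ]] [622.2 -14.6  94. ]
63.166173695544636 75.16184648904903
49.3691573171324 -12.611831019848141
[593.1 274.2 377.1] [3.1 0.  2.9] (np.float64(-102.73128600960055), np.float64(-271.37208814534813))
```

```bash
python3 -m inch '[[-0.103,-0.273,0,0,1],[-0.103,-0.273,0,0,1],[-0.103,-0.273,0,0,1],[-0.103,-0.273,0,0,1],[-0.103,-0.273,0,0,1],[-0.103,-0.273,0,0,1],[-0.103,-0.273,0,0,1],[-0.103,-0.273,0,0,1]]'|head -2; python3 -m inch '[[0,0,0,0,1],[0,0,0,0,1],[0,0,0.03,0,1],[0,0,0.065,0,1],[0,0,0.1,0,1],[0,0,0.13,0,1],[0,0,0.147,0,1],[0,0,0.154,0,1]]';python3 -m inch '[[0,0,0,0,1],[0,0,0,0,0],[0,0,0,0,0],[0,0,0,0,0],[0,0,0,0,0],[0,0,0,0,0],[0,0,0,0,0]]'
```

```text
time: 16.85
tool_pos: [622.7, -22.7, 377.0]
time: 17.52
tool_pos: [621.5, -12.9, 219.6]
tcp_rot: [-3.141, -0.005, 2.885]
contact_force: [-0.4, 0.3, -0.8]
grip_width: 92.2
finger_force: 0.0
time: 18.1
tool_pos: [622.8, -15.0, 223.8]
tcp_rot: [3.141, 0.002, 2.883]
contact_force: [-0.8, 0.8, 5.3]
grip_width: 63.7
finger_force: 29.9
```

```bash
python3 -m inch '[[0,0,-0.015,0,0],[0,0,-0.045,0,0],[0,0,-0.08,0,0],[0,0,-0.115,0,0],[0,0,-0.145,0,0],[0,0,-0.165,0,0],[0,0,-0.17,0,0]]'; python3 -m inch '[[0.013,0.02,0,0.11,0],[0.034,0.052,0,0.22,0],[0.058,0.088,0,0.34,0],[0.082,0.125,0,0.46,0],[0.106,0.162,0,0.58,0],[0.13,0.199,0,0.7,0],[0.154,0.236,0,0.82,0],[0.171,0.262,0,0.93,0]]';python3 -m inch '[[0,0,0,0.12,0],[0,0,0,0.24,0],[0,0,0,0.36,0],[0,0,0,0.45,0],[0,0,0,0.498,0],[0,0,0,0.498,0],[0,0,0,0.498,0]]'
cat > mv.py <<'E'
from h import *
g=get_obs();y=g['tcp_rot'][2];d=np.array([519.5,296.3])-g['tool_pos'][:2]
print(d@[np.cos(y),np.sin(y)],d@[np.sin(y),-np.cos(y)],y,g['tool_pos'])
E
python3 mv.py
```

```text
time: 18.68
tool_pos: [622.8, -15.0, 396.8]
tcp_rot: [3.141, 0.006, 2.883]
contact_force: [0.4, -0.6, -3.6]
grip_width: 63.7
finger_force: 30.0
time: 19.35
tool_pos: [527.4, 271.3, 390.8]
tcp_rot: [-3.138, -0.0, 1.954]
contact_force: [1.9, -0.2, -3.6]
grip_width: 63.9
finger_force: 29.9
time: 19.93
tool_pos: [528.4, 269.7, 391.2]
tcp_rot: [-3.139, 0.001, 1.463]
contact_force: [-0.0, -0.1, -3.5]
grip_width: 63.6
finger_force: 30.0
25.508742466200538 -11.68892209886559 1.4634567694407385 [528.38880594 269.68579381 391.20233623]
```

```bash
python3 -m inch '[[0.012,-0.006,0,0.004,0],[0.0255,-0.0117,0.01,0.007,0],[0.0255,-0.0117,0.025,0.007,0],[0.0255,-0.0117,0.032,0.007,0],[0.0255,-0.0117,0.032,0.007,0],[0.0255,-0.0117,0.032,0.007,0],[0.0255,-0.0117,0.032,0.007,0]]'; python3 mv.py; python3 look.py w9 cup station; python3 - <<'E'
from h import *
import pickle
w=pickle.load(open('w9.pkl','rb'))[0]
o=[cv2.resize(w['color'][:,64:448],(400,400))]
for n in('side','scene'):
    x=capture(n);u,v=[int(q) for q in proj(x,[[519,296,130]])[0]];u=max(70,min(442,u));v=max(70,v)
    o.append(cv2.resize(x['color'][v-70:v+70,u-70:u+70],(400,400),interpolation=cv2.INTER_CUBIC))
save('s9',cv2.resize(np.hstack(o),(800,267)))
E
```

```text
time: 20.52
tool_pos: [520.0, 296.1, 361.3]
tcp_rot: [3.141, -0.0, 1.455]
contact_force: [-0.5, 0.0, -2.6]
grip_width: 63.7
finger_force: 30.0
0.11548973329451062 -0.5564600133255352 1.454795356523995 [520.03935339 296.12088119 361.27346278]
cup [(array([254.4, 212.1]), 0.59)] []
station [(array([255.6, 173.1]), 0.79)] [(array([260., 174., 185., 124.]), 0.57)]
20.5667 [520.  296.2 361.5] [ 3.1 -0.   1.5] [530.4 378.2 341.1]
```

View pics/s9.png

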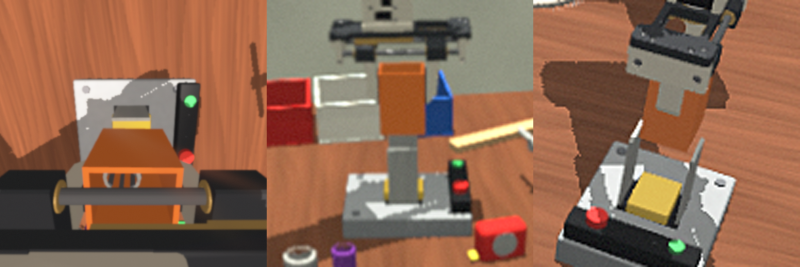

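The cup hangs upright and centred over the guards, with its narrow faces along the washer's x and the hub inside. I'll lower it in stages and watch the force.

```bash
python3 -m inch '[[0,0,0.01,0,0],[0,0,0.02,0,0],[0,0,0.028,0,0],[0,0,0.035,0,0],[0,0,0.035,0,0]]'; python3 -m inch '[[0,0,0.01,0,0],[0,0,0.02,0,0],[0,0,0.03,0,0],[0,0,0.04,0,0],[0,0,0.047,0,0],[0,0,0.05,0,0],[0,0,0.05,0,0]]'
```

```text
time: 21.28
tool_pos: [519.2, 296.2, 323.2]
tcp_rot: [-3.138, 0.002, 1.455]
contact_force: [-0.8, -0.3, -3.2]
grip_width: 64.0
finger_force: 30.0
time: 21.87
tool_pos: [519.5, 296.4, 274.6]
tcp_rot: [-3.14, 0.001, 1.455]
contact_force: [-0.6, -1.2, -2.8]
grip_width: 63.8
finger_force: 30.0
```

```bash
python3 -m inch '[[0,0,0.003,0,0],[0,0,0.006,0,0],[0,0,0.009,0,0],[0,0,0.012,0,0],[0,0,0.014,0,0],[0,0,0.0155,0,0],[0,0,0.0155,0,0]]'; python3 -m inch '[[0,0,0.0005,0,0],[0,0,0.001,0,0],[0,0,0.001,0,0]]'
```

```text
time: 22.45
tool_pos: [519.9, 296.6, 261.3]
tcp_rot: [3.14, -0.001, 1.455]
contact_force: [-1.5, -0.3, 8.2]
grip_width: 63.6
finger_force: 30.0
time: 22.7
tool_pos: [519.9, 296.6, 260.6]
tcp_rot: [3.14, -0.001, 1.455]
contact_force: [-1.4, 0.1, 8.0]
grip_width: 63.7
finger_force: 30.0
```

```bash
python3 -m inch '[[0,0,0.001,0,0],[0,0,0.002,0,0],[0,0,0.003,0,0],[0,0,0.004,0,0],[0,0,0.004,0,0]]'; python3 -m inch '[[0,0,0.001,0,0],[0,0,0.001,0,0],[0,0,0.001,0,0],[0,0,0.001,0,0]]'
```

```text
time: 23.12
tool_pos: [519.8, 296.6, 258.7]
tcp_rot: [3.139, -0.001, 1.455]
contact_force: [-5.4, -2.2, 21.3]
grip_width: 64.4
finger_force: 30.0
time: 23.45
tool_pos: [519.7, 296.6, 258.6]
tcp_rot: [3.138, -0.002, 1.455]
contact_force: [-7.6, -3.5, 27.9]
grip_width: 63.9
finger_force: 30.0
```

Bottomed: the force rose from 8 to 28 N with almost no travel. Backing off slightly and holding.

```bash
python3 -m inch '[[0,0,-0.0005,0,0],[0,0,-0.0005,0,0],[0,0,-0.0005,0,0],[0,0,-0.0005,0,0],[0,0,-0.0005,0,0],[0,0,-0.0005,0,0],[0,0,-0.0005,0,0],[0,0,-0.0005,0,0]]'; python3 -m inch '[[0,0,0,0,0],[0,0,0,0,0],[0,0,0,0,0],[0,0,0,0,0],[0,0,0,0,0],[0,0,0,0,0],[0,0,0,0,0],[0,0,0,0,0]]';python3 -m inch '[[0,0,0,0,0],[0,0,0,0,0],[0,0,0,0,0],[0,0,0,0,0]]'; python3 -c "
from h import *
c=capture('side');print(tip_of(c,'pad_top'))"
```

```text
time: 24.12
tool_pos: [519.7, 296.6, 258.6]
tcp_rot: [3.139, -0.002, 1.455]
contact_force: [-6.5, -2.4, 24.2]
grip_width: 64.0
finger_force: 30.0
time: 24.78
tool_pos: [519.7, 296.6, 258.6]
tcp_rot: [3.139, -0.002, 1.455]
contact_force: [-6.9, -2.2, 23.6]
grip_width: 63.7
finger_force: 30.0
time: 25.12
tool_pos: [519.7, 296.6, 258.6]
tcp_rot: [3.139, -0.002, 1.455]
contact_force: [-7.3, -3.4, 24.0]
grip_width: 63.9
finger_force: 30.0
[]
```

```bash
python3 -m inch '[[0,0,-0.002,0,0],[0,0,-0.004,0,0],[0,0,-0.006,0,0],[0,0,-0.008,0,0],[0,0,-0.01,0,0],[0,0,-0.012,0,0],[0,0,-0.013,0,0],[0,0,-0.013,0,0]]';python3 -m inch '[[0,0,0,0,0],[0,0,-0.001,0,0],[0,0,-0.001,0,0],[0,0,-0.001,0,0]]'
```

```text
time: 25.88
tool_pos: [520.0, 296.6, 268.0]
tcp_rot: [3.14, -0.001, 1.455]
contact_force: [2.1, 2.0, 0.7]
grip_width: 64.1
finger_force: 30.0
time: 26.22
tool_pos: [519.8, 296.4, 268.6]
tcp_rot: [3.141, 0.0, 1.455]
contact_force: [2.2, 1.2, 1.6]
grip_width: 64.0
finger_force: 29.9
```

```bash
python3 -m inch '[[0,0,0,0,0.85],[0,0,0,0,0.85],[0,0,0,0,0.85],[0,0,0,0,0.85],[0,0,0,0,0.85],[0,0,0,0,0.85]]';python3 -m inch '[[0,0,-0.01,0,0.85],[0,0,-0.03,0,0.85],[0,0,-0.06,0,0.85],[0,0,-0.1,0,0.85],[0,0,-0.13,0,0.85],[-0.04,0,-0.14,0,0.85],[-0.08,0,-0.14,0,0.85],[-0.08,0,-0.14,0,0.85]]'; python3 -m inch '[[0,0,0,0,0.85],[0,0,0,0,0.85],[0,0,0,0,0.85],[0,0,0,0,0.85]]';python3 look.py w10 cup hub; python3 - <<'E'
from h import *
import pickle
w=pickle.load(open('w10.pkl','rb'))[0]
o=[cv2.resize(w['color'][:,64:448],(400,400))]
for n in('side','scene'):
    x=capture(n);u,v=[int(q) for q in proj(x,[[519,296,90]])[0]];v=max(70,v)
    o.append(cv2.resize(x['color'][v-70:v+70,u-70:u+70],(400,400),interpolation=cv2.INTER_CUBIC))
    if n=='side':
        for t,z in(('grey_cup',6),('cup',49),('wrench',0),('tape',0)): print(t,[(atz(x,r['centre'],z).round(),round(r['conf'],2)) for r in tip_of(x,t)[:2]])
save('s10',cv2.resize(np.hstack(o),(800,267)))
E
```

```text
time: 26.72
tool_pos: [519.6, 296.4, 268.6]
tcp_rot: [-3.141, 0.0, 1.455]
contact_force: [-0.2, -0.2, 1.0]
grip_width: 77.9
finger_force: 0.0
time: 27.38
tool_pos: [509.8, 212.4, 410.8]
tcp_rot: [3.139, 0.002, 1.452]
contact_force: [-0.2, 0.8, -0.3]
grip_width: 78.0
finger_force: 0.0
time: 27.72
tool_pos: [510.4, 217.9, 408.5]
tcp_rot: [-3.141, -0.0, 1.456]
contact_force: [0.3, -0.2, 1.0]
grip_width: 78.2
finger_force: 0.0
cup [(array([256.1, 104.3]), 0.67)] [(array([254., 107.,  77.,  61.]), 0.91)]
hub [(array([204.7, 245.5]), 0.91), (array([248.8, 107.5]), 0.81)] [(array([204., 254.,  23.,  29.]), 0.81), (array([248., 105.,  33.,  34.]), 0.62)]
27.7667 [510.4 217.9 408.4] [-3.1  0.   1.5] [520.6 300.  388.3]
grey_cup [(array([ 502., -287.,    6.]), 0.81)]
cup [(array([518., 285.,  49.]), 0.69)]
wrench [(array([ 500., -284.,    0.]), 0.69), (array([ 596., -150.,    0.]), 0.62)]
tape [(array([634., 155.,   0.]), 0.86)]
```

View pics/s10.png

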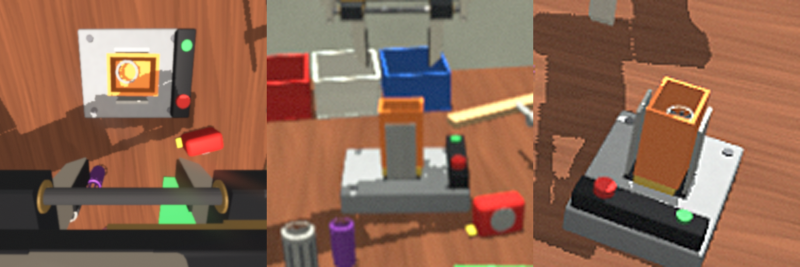

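The cup stands upright on the raised pad between the guards with the hub inside, and the gripper is clear. Handing in.

```bash
python3 -c "
from plant import *
print(close_job())"
```

```text
the job is handed in; nothing more can be done
None
```

I handed the job in at about 28 s: the orange cup stands upright on the raised pad with the small grey hub inside, after the pad was held fully down for about 2 s; the grey cup, tape and wrench were not touched, and no verdict came back.

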